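# Lay the whole soap bar across the curing stand

## Robot

A 6-joint arm with a two-finger parallel gripper is mounted at the origin on the work surface. World frame = base frame: x ahead of the robot, y to its left, z up, the work surface at z = 0. Lengths are in m, angles in rad, forces in N, time in s.
With the tool pointing down it reaches from about 0.35 to 0.775 m from the base axis. Payload 5.5 kg.
Tool frame: the origin (TCP) lies at the very end of the fingers, on their centre line; the grasp point (between the pads) lies behind it (grasp_offset is the z of the grasp point in the tool frame, in m); z points along the fingers, y is the line along which they close (so a half turn about z gives the same grasp; the last joint's range is limited). The gripper opens to 85 mm and grips with 20 to 120 N. Pads are 22 mm wide; open, the fingers measure 114 mm over their backs; the gripper's body (76 mm by 85 mm) begins 54 mm behind the grasp point. The pads swing forward as they close: fully open they stand 13 mm farther back than shut.
Start: joints at [-1.406, 0.313, 0.046, 1.304, 0, 1.431], TCP at [0.173, -0.549, 0.231] pointing down, gripper open.
Joint ranges: [-2.76, 2.76], [-0.86, 1.69], [-1.03, 1.26], [-2.2, 2.34], [-1.47, 1.5], [-3.14, 3.14]. Speed limits (rad/s): [2.57, 2.57, 3.14, 3.14, 3.14, 3.14].

## Interface

Orientations are given as a 3x3 rotation matrix whose columns are the frame's x, y, z axes.
In Python, from workcell import observe, grab_frame, job_done, grasp_offset gives the robot as it stands.
- The arm moves only by the tool jog_arm, never from a script. Its argument "rows" is a list of rows, each a list of 7 numbers: the shift along the tool's x, y, z as a fraction of full scale, then the turn, a rotation vector about the tool's x, y, z as a fraction of full scale, then the opening, from 0 (shut) to 1 (fully open). A call has 1 to 8 rows; each row shifts and turns the commanded pose from where the row before left it, along the tool's axes as they then stand; what a row does not reach is not made up. Full scale, the value 1, is 100 cm for a shift and pi rad for a turn. A row lasts 1/12 s, in which the tool goes at most 41.7 mm and 7.16 degrees, less where a joint would pass 70% of its speed; a pose out of reach is approached as far as the arm can. A call with a number of a shift or a turn outside -1 to 1 is refused whole. A call with a gripper value outside its range is refused whole. The fingers move at their own pace and stop on an object; "squeeze" is the grip in N (left out, the last holds). Time passes only in rows, so rows that do not move let the fingers close. It gives the time, the measured TCP pose, the force, the opening and the grip force at its end, in the units of the state.
- observe(): the state, without advancing time (a new reading comes with each control period).
- grab_frame(name): name is "side" or "top" or "wrist"; returns a dict with "color" (420x560x3 uint8, red, green, blue), "depth" (420x560 float32, m along the optical axis (not along the pixel's ray), 0 where there is no reading), "intrinsics" (3x3 intrinsics, pixels), "extrinsics" (4x4, takes a point from camera to world coordinates). Camera axes: x right, y up, looking along -z (the intrinsics and any distortion apply to the point x, -y, -z); pixel columns grow to the right and rows downward; lengths in m; the calibration is good to about 2 mm. A picture is of the moment at which its call begins.
- job_done(): hands the job in; it is judged then, once.
The state is a dict: "t": time; "joint_positions": joint angles; "qvel": joint speeds; "joint_torque": joint torques, N m; "ee_pos": TCP position; "orientation": TCP orientation; "contact_force": force on the tool from outside, world axes, zero at the start; "wrist_torque": the same for the moment, N m; "gripper_width": opening from 0.0 (shut) to 1.0 (fully open); "gripper_force": force on a finger pad.
Only numpy, scipy, OpenCV 4.12 (cv2) and the standard library are available. Lean on these libraries where they do the work, as an engineer would, in place of code of your own. Each camera call takes 0.05 s, during which the arm holds its last target. There are 200 camera calls.

## Task

Take the longest of the three tan soap bars lying loose on the table (not those in the trays) and lay it flat across the two raised rails of the small curing stand: crosswise to the rails, overhanging both equally, and half-way along them. Set it down gently, do not drop it, and leave the two shorter pieces where they are.

Things in the scene. Friction and masses are not known exactly. Their poses are not given: they have to be found in the camera images.
- bar_center (a point): centre of the whole soap bar, a tan block 110 mm long (its x), 45 mm wide (its y), 35 mm high (its z), about 0.18 kg, lying flat on the table; the point lies half-way up, 17.5 mm above its underside. It is the longest of three loose tan bars of the same width and height.
- stand: the curing stand, fixed to the table: a white base plate 100 x 130 mm carrying two parallel straight dark steel rails on thin legs. Origin at the centre of the plate's underside, z up. The rails run along its y, 130 mm long, 14 mm wide with flat tops 90 mm above the table, their centre lines at x = -32 and +32 mm, open between (50 mm gap, free down to the plate, 6 mm above the table). The bar belongs with its length along the stand's x, its centre above the stand's origin.
- half_center (a point): centre of a tan cut soap bar 70 mm long (x), 45 mm wide, 35 mm high, loose on the table; to be left alone. Half-way up.
- stub_center (a point): centre of a tan cut soap bar 48 mm long (x), 45 mm wide, 35 mm high, loose on the table; to be left alone. Half-way up.
Not all that is in view belongs to the job. What is shaped like the part that bears bar_center but purple or turquoise is not meant.

How it is judged:
At the end, for the whole second after the job is handed in: The 110 mm bar lies flat and still on both rails, its centre within 15 mm of the middle across the rails and within 20 mm of half-way along them, its length square to the rails within 12 degrees (x of bar_center in the frame of stand between -0.015 and 0.015 m and y of bar_center in the frame of stand between -0.02 and 0.02 m and z of bar_center in the frame of stand between 0.1025 and 0.1115 m and angle between the x axis of bar and the x axis of stand, either way round below 0.21 rad and angle between the z axis of bar and the z axis of stand, either way round below 0.12 rad and linear speed of bar below 0.02 m/s); the robot touches nothing.
It fails at once if the whole bar is dropped (falls free at more than 0.7 m/s, a drop of 25 mm) (linear speed of bar above 0.7 m/s and contact force between bar and the fingers below 0.01 N).
It fails at once if a shorter piece is moved by more than 20 mm (distance of any of half_center, stub_center from where it was at the start of the episode above 0.02 m).
It also fails if it takes over 42 s, if anything falls off the work surface, if the arm or the gripper's body presses on something with over 40 N, if the wrist force passes 120 N, or if a joint passes its speed limit or range.

## Working session

There is one attempt and no reset: what is moved stays moved. The work goes in short steps, Python scripts to look and compute and a tool call to move; the robot and the scene stay as the last step left them, time stands still between calls to the robot, and variables do not carry over. Pictures are saved under pics/ and viewed, at most 10 in all, crops included, and the job is handed in when it is done.

Besides the shell and the picture viewer there is one more tool, called after "Call:" as name(argument=value, ...), one argument or row to a line, values as JSON. jog_arm: Moves the arm, as the interface text tells. Its arguments: {"type":"object","properties":{"rows":{"type":"array"},"squeeze":{"type":"number"}},"required":["rows"]}

```bash
mkdir -p pics
python3 - <<'E'
from workcell import *
import cv2,numpy as np
s=observe();print(s['t'],s['ee_pos'],s['orientation'],grasp_offset() if callable(grasp_offset) else grasp_offset,s['gripper_width'])
for n in("top","side"):
    f=grab_frame(n);cv2.imwrite(f'pics/{n}0.png',f['color'][:,:,::-1]);np.savez(f'{n}0.npz',**f)
    print(n,f['intrinsics'].tolist(),np.round(f['extrinsics'],3).tolist(),[k for k in f])
E
```

```text
0.0 [ 0.17245171 -0.54799537  0.23040988] [[ 9.53909198e-01  3.00095236e-01 -3.01790075e-04]
 [ 3.00095281e-01 -9.53907526e-01  1.80398673e-03]
 [ 2.53488000e-04 -1.81140531e-03 -9.99998327e-01]] -0.0187 1.0047297913244748
top [[520.5518218578984, 0.0, 274.96169804834045], [0.0, 520.5518218578984, 210.5213018669687], [0.0, 0.0, 1.0]] [[-0.015, 0.997, -0.076, 0.358], [-1.0, -0.014, 0.003, -0.026], [0.002, 0.076, 0.997, 1.36], [0.0, 0.0, 0.0, 1.0]] ['color', 'depth', 'intrinsics', 'extrinsics']
side [[510.14489689981826, 0.0, 279.95217681862954], [0.0, 510.14489689981826, 217.4294198288581], [0.0, 0.0, 1.0]] [[-0.889, 0.295, -0.35, 0.077], [-0.457, -0.578, 0.675, 0.658], [-0.003, 0.761, 0.649, 0.739], [0.0, 0.0, 0.0, 1.0]] ['color', 'depth', 'intrinsics', 'extrinsics']
```

View pics/top0.png

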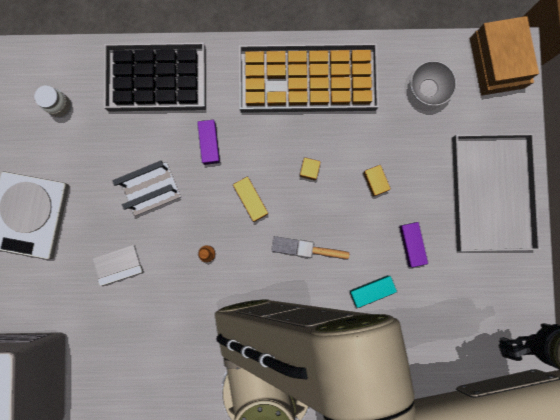

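View pics/side0.png

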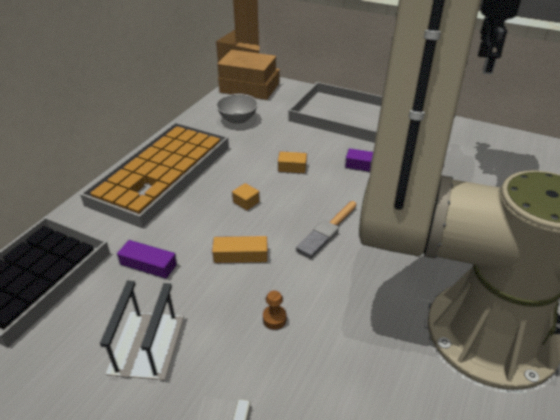

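The top view shows the long bar at (250,199), the stub at (310,168), the half at (376,180) and the stand at about (148,188), its rails running roughly left-right. Next I measure them from colour and depth.

```bash
cat > h.py <<'E'
import numpy as np,cv2
def cloud(f):
    K=f['intrinsics'];E=f['extrinsics'];d=f['depth'];v,u=np.mgrid[:420,:560]
    P=np.stack([(u-K[0,2])/K[0,0]*d,-(v-K[1,2])/K[1,1]*d,-d],-1)
    return P@E[:3,:3].T+E[:3,3]
def ray(f,uv,z):
    K=f['intrinsics'];E=f['extrinsics'];uv=np.atleast_2d(uv)
    r=np.c_[(uv[:,0]-K[0,2])/K[0,0],-(uv[:,1]-K[1,2])/K[1,1],-np.ones(len(uv))]@E[:3,:3].T
    return E[:3,3]+r*((z-E[2,3])/r[:,2])[:,None]
def rect(xy):
    c,wh,a=cv2.minAreaRect(np.float32(xy)*1000); 
    if wh[0]<wh[1]: wh=wh[::-1];a+=90
    return np.round(c,1),np.round(wh,1),round((a+90)%180-90,1)
E
python3 - <<'E'
from h import *
for n in('top','side'):
    f=dict(np.load(f'{n}0.npz'));W=cloud(f);hsv=cv2.cvtColor(f['color'],cv2.COLOR_RGB2HSV)
    tan=((hsv[...,0]>12)&(hsv[...,0]<32)&(hsv[...,1]>130)&(hsv[...,2]>90)).astype(np.uint8)
    k,l,st,c=cv2.connectedComponentsWithStats(tan)
    for i in range(1,k):
        if st[i,4]>150 and st[i,4]<3000:
            m=l==i; z=W[m][:,2]; t=m&(W[...,2]>.028)&(W[...,2]<.042)
            if t.sum()<80: continue
            vu=np.argwhere(t)[:,::-1]; print(n,'tan',c[i].round(),st[i,4],'ztop %.4f'%np.median(W[t][:,2]),rect(ray(f,vu,.035)[:,:2]))
    v=hsv[...,2]; m=(v<90)&(W[...,2]>.075)&(W[...,2]<.105)
    u0,u1,v0,v1=(100,195,150,225) if n=='top' else (95,185,275,385)
    r=np.zeros_like(m);r[v0:v1,u0:u1]=1;m&=r
    k,l,st,c=cv2.connectedComponentsWithStats(m.astype(np.uint8))
    for i in range(1,k):
        if st[i,4]>40:
            q=l==i;print(n,'rail',c[i].round(),st[i,4],'z %.4f'%np.median(W[q][:,2]),rect(ray(f,np.argwhere(q)[:,::-1],.09)[:,:2]))
    b=r&(v>150)&(W[...,2]<.02)&(hsv[...,1]<20)
E
```

```text
top tan [254.  56.] 191 ztop 0.0336 (array([863.1,  18.8]), array([47.1, 27.7]), -87.3)
top tan [275.  56.] 196 ztop 0.0336 (array([864. , -36.8]), array([44.4, 26.8]), 89.2)
top tan [297.  56.] 200 ztop 0.0335 (array([863.2, -92.8]), array([47. , 26.8]), 89.2)
top tan [318.  56.] 216 ztop 0.0334 (array([ 863.8, -147.8]), array([47.2, 29.5]), 89.2)
top tan [339.  55.] 199 ztop 0.0336 (array([ 864.4, -202.7]), array([47.3, 26.8]), 89.2)
top tan [361.  55.] 205 ztop 0.0337 (array([ 863.5, -260.1]), array([47.4, 26.8]), 89.2)
top tan [361.  68.] 214 ztop 0.0337 (array([ 827.4, -259.2]), array([47.3, 29.4]), 89.2)
top tan [254.  70.] 198 ztop 0.0339 (array([827.3,  18.5]), array([44.4, 26.7]), 89.2)
top tan [276.  70.] 207 ztop 0.0332 (array([827.9, -36.2]), array([44.3, 29.4]), 89.2)
top tan [297.  69.] 200 ztop 0.0339 (array([828.4, -92.3]), array([47. , 26.7]), 89.2)
top tan [318.  69.] 199 ztop 0.0337 (array([ 827.7, -147.1]), array([47.1, 26.7]), 89.2)
top tan [340.  69.] 205 ztop 0.0338 (array([ 826.9, -204.3]), array([47.1, 26.7]), 89.2)
top tan [318.  82.] 210 ztop 0.0336 (array(
[... 939 characters left out ...]
 180.] 427 ztop 0.0349 (array([ 534.2, -292. ]), array([68.2, 43.4]), 21.0)
top rail [137. 173.] 296 z 0.0894 (array([553.2, 306.7]), array([128. ,  14.4]), -68.1)
top rail [147. 197.] 269 z 0.0892 (array([494.1, 282.9]), array([127. ,  13.7]), -67.9)
side tan [292. 158.] 300 ztop 0.0355 (array([ 533.6, -288.5]), array([65.7, 50.1]), 21.4)
side tan [245. 192.] 265 ztop 0.0352 (array([ 567.3, -116.6]), array([48.3, 46.6]), -14.4)
side tan [239. 245.] 863 ztop 0.0353 (array([490. ,  37.6]), array([106.2,  46.4]), 27.0)
side rail [117. 315.] 657 z 0.0899 (array([551.8, 310.1]), array([134.3,  16.2]), -68.1)
side rail [156. 317.] 610 z 0.0901 (array([492.6, 287.2]), array([134.9,  15.2]), -68.4)
```

The stand measures at about (0.523, 0.2965), with its x axis at 21.9° and a rail spacing of 63.7 mm against the 64 mm given. The bar wasn't found in the top view, so I'll loosen the hue limit and work out the first move.

```bash
cat >> h.py <<'E'
def go(pos,yaw):
    "shift in the present tool frame / turn about tool z needed, units of the move"
    from workcell import observe
    s=observe();R=np.array(s['orientation']);d=R.T@(np.array(pos)-s['ee_pos'])
    cur=np.degrees(np.arctan2(R[1,0],R[0,0]))
    from scipy.spatial.transform import Rotation as T
    Rt=T.from_euler('z',yaw,degrees=True).as_matrix()@np.diag([1,-1,-1.])
    rv=T.from_matrix(R.T@Rt).as_rotvec()/np.pi
    print('t',s['t'],'pos',np.round(s['ee_pos'],4),'yaw %.1f'%cur,'shift',np.round(d,4),'turn',np.round(rv,4),'w',s['gripper_width'],'F',np.round(s['contact_force'],1),s['gripper_force'])
E
python3 - <<'E'
from h import *
f=dict(np.load('top0.npz'));W=cloud(f);hsv=cv2.cvtColor(f['color'],cv2.COLOR_RGB2HSV)
r=np.zeros((420,560),bool);r[170:228,225:275]=1
m=r&(hsv[...,1]>90)&(W[...,2]>.028)
print(hsv[199,250],m.sum(),np.median(W[m][:,2]),rect(ray(f,np.argwhere(m)[:,::-1],.035)[:,:2]))
go([.490,.038,.12],27)
E
```

```text
[ 26 126 186] 725 0.03452246231463518 (array([491.1,  34.5]), array([109.3,  43.9]), 28.3)
t 0.1 pos [ 0.1725 -0.548   0.2305] yaw 17.5 shift [ 0.4787 -0.4635  0.1114] turn [-0.0005 -0.0001 -0.053 ] w 1.0069254477246978 F [-0.5  0.1 -0.5] 0.0
```

Call:
jog_arm(
  rows=[
    [0.028, -0.027, 0, 0, 0, 0, 1],
    [0.028, -0.027, 0, 0, 0, 0, 1],
    [0.028, -0.027, 0, 0, 0, 0, 1],
    [0.028, -0.027, 0, 0, 0, 0, 1],
    [0.028, -0.027, 0, 0, 0, 0, 1],
    [0.028, -0.027, 0, 0, 0, 0, 1],
    [0.028, -0.027, 0, 0, 0, 0, 1],
    [0.028, -0.027, 0, 0, 0, 0, 1],
  ],
)

```text
t: 0.77
ee_pos: [0.3217, -0.2733, 0.2311]
orientation: [[0.954, 0.3, -0.0], [0.3, -0.954, 0.0], [-0.0, -0.0, -1.0]]
contact_force: [0.6, -0.6, 0.9]
gripper_width: 0.998
gripper_force: 0.0
```

Call:
jog_arm(
  rows=[
    [0.028, -0.027, 0, 0, 0, 0, 1],
    [0.028, -0.027, 0, 0, 0, 0, 1],
    [0.028, -0.027, 0, 0, 0, 0, 1],
    [0.028, -0.027, 0, 0, 0, 0, 1],
    [0.028, -0.027, 0, 0, 0, 0, 1],
    [0.028, -0.027, 0, 0, 0, -0.02, 1],
    [0.0, 0, 0, 0, 0, -0.037, 1],
    [0, 0, 0, 0, 0, 0, 1],
  ],
)

```text
t: 1.43
ee_pos: [0.4334, -0.068, 0.2309]
orientation: [[0.881, 0.473, -0.001], [0.473, -0.881, 0.0], [-0.001, -0.001, -1.0]]
contact_force: [0.3, -0.2, 0.2]
gripper_width: 1.001
gripper_force: 0.0
```

Run:
```python
from h import *
from workcell import *
go([.4905,.036,.12],27.8)
f=grab_frame('wrist');np.savez('w1.npz',**f);cv2.imwrite('pics/w1.png',f['color'][:,:,::-1]);W=cloud(f)
hsv=cv2.cvtColor(f['color'],cv2.COLOR_RGB2HSV)
m=(hsv[...,0]>12)&(hsv[...,0]<34)&(hsv[...,1]>90)&(W[...,2]>.028)&(W[...,2]<.042)
k,l,st,c=cv2.connectedComponentsWithStats(m.astype(np.uint8))
for i in range(1,k):
    if st[i,4]>400:q=l==i;print(c[i].round(),st[i],np.median(W[q][:,2]),rect(ray(f,np.argwhere(q)[:,::-1],.035)[:,:2]))
```

```text
t 1.4333 pos [ 0.4334 -0.068   0.2309] yaw 28.2 shift [ 0.0996 -0.0646  0.1108] turn [-0.0002  0.0002  0.0022] w 1.0009325291044708 F [ 0.3 -0.2  0.2] 0.0
[223.  93.] [ 198   39   49  111 4666] 0.03541036588104146 (array([493.9,  34. ]), array([108.6,  45.2]), 28.3)
[384. 102.] [ 355   71   59   61 1985] 0.035585218796826745 (array([ 569.6, -118.9]), array([48.1, 44. ]), -14.9)
[489. 201.] [ 461  171   57   61 2297] 0.035552908908169534 (array([ 536.4, -289.3]), array([69. , 48.3]), 20.7)
```

View pics/w1.png

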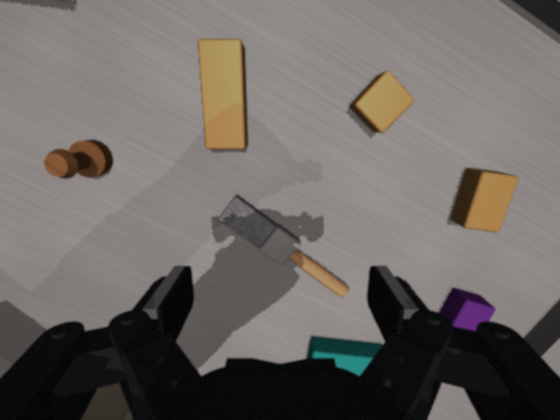

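The wrist view shows the long bar at (223,93), aligned with the tool. The stub at (384,102) and the half at (489,201) are clear of the path. I'll move above the bar.

Call:
jog_arm(
  rows=[
    [0.025, -0.016, 0, 0, 0, 0, 1],
    [0.025, -0.016, 0, 0, 0, 0, 1],
    [0.025, -0.016, 0, 0, 0, 0, 1],
    [0.025, -0.016, 0, 0, 0, 0, 1],
    [0, 0, 0.035, 0, 0, 0, 1],
    [0, 0, 0.035, 0, 0, 0, 1],
    [0, 0, 0.03, 0, 0, 0, 1],
    [0, 0, 0, 0, 0, 0, 1],
  ],
)

```text
t: 2.15
ee_pos: [0.4871, 0.0319, 0.1255]
orientation: [[0.888, 0.46, -0.011], [0.461, -0.888, 0.001], [-0.009, -0.006, -1.0]]
contact_force: [-1.9, 0.5, -1.0]
gripper_width: 1.001
gripper_force: 0.0
```

Run:
```python
from h import *
from workcell import *
f=grab_frame('wrist');cv2.imwrite('pics/w2.png',f['color'][:,:,::-1]);W=cloud(f)
hsv=cv2.cvtColor(f['color'],cv2.COLOR_RGB2HSV)
m=(hsv[...,0]>12)&(hsv[...,0]<34)&(hsv[...,1]>90)&(W[...,2]>.028)&(W[...,2]<.042)
k,l,st,c=cv2.connectedComponentsWithStats(m.astype(np.uint8))
for i in range(1,k):
    if st[i,4]>400:q=l==i;print(c[i].round(),st[i],np.median(W[q][:,2]),rect(ray(f,np.argwhere(q)[:,::-1],.035)[:,:2]))
go([.492,.0355,.006],28.3)
```

```text
[282. 203.] [ 253  140   57  129 6922] 0.03536787569133386 (array([494.3,  35.7]), array([108.5,  43.8]), 28.2)
[491. 211.] [ 451  175   81   73 3242] 0.0354015677599826 (array([ 570.2, -116.8]), array([47.9, 47.8]), 75.5)
t 2.2 pos [0.4887 0.0318 0.1285] yaw 27.5 shift [ 0.0054 -0.0013  0.1225] turn [-0.0012  0.002  -0.0047] w 1.0012784275256945 F [ 0.5 -0.4 -0.2] 0.0
```

View pics/w2.png

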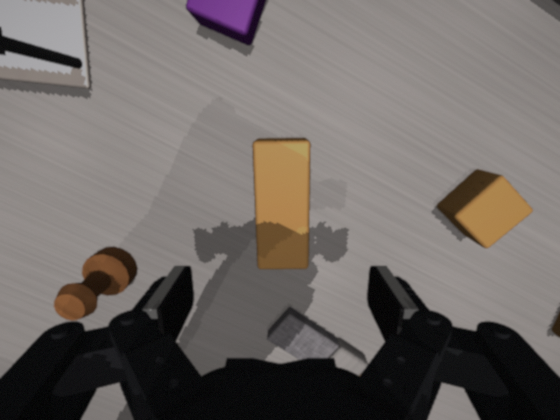

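The bar sits between the fingers at (282,203), centred and square. Now I descend, nudging 6 mm along x, and grasp.

Call:
jog_arm(
  rows=[
    [0.006, -0.001, 0.02, 0, 0, -0.004, 1],
    [0, 0, 0.025, 0, 0, 0, 1],
    [0, 0, 0.025, 0, 0, 0, 1],
    [0, 0, 0.02, 0, 0, 0, 1],
    [0, 0, 0.015, 0, 0, 0, 1],
    [0, 0, 0.01, 0, 0, 0, 1],
    [0, 0, 0, 0, 0, 0, 1],
    [0, 0, 0, 0, 0, 0, 1],
  ],
)

```text
t: 2.87
ee_pos: [0.4976, 0.0358, 0.0174]
orientation: [[0.88, 0.475, 0.001], [0.475, -0.88, -0.0], [0.001, 0.001, -1.0]]
contact_force: [-0.4, 1.2, 0.3]
gripper_width: 1.004
gripper_force: 0.0
```

```bash
python3 -c "
from h import *
go([.493,.0355,.006],28.2)"
```

```text
t 2.8667 pos [0.4976 0.0358 0.0174] yaw 28.3 shift [-0.0042 -0.0019  0.0114] turn [ 0.0003 -0.0003  0.0008] w 1.004111032077127 F [-0.4  1.2  0.3] 0.0
```

Call:
jog_arm(
  rows=[
    [-0.004, -0.002, 0.006, 0, 0, 0, 1],
    [0, 0, 0.005, 0, 0, 0, 1],
    [0, 0, 0, 0, 0, 0, 1],
    [0, 0, 0, 0, 0, 0, 0.3],
    [0, 0, 0, 0, 0, 0, 0.3],
    [0, 0, 0, 0, 0, 0, 0.3],
    [0, 0, 0, 0, 0, 0, 0.3],
    [0, 0, 0, 0, 0, 0, 0.3],
  ],
  squeeze=40,
)

```text
t: 3.53
ee_pos: [0.4929, 0.0362, 0.0058]
orientation: [[0.879, 0.476, 0.001], [0.476, -0.879, -0.001], [0.001, 0.001, -1.0]]
contact_force: [0.4, -0.6, 2.8]
gripper_width: 0.521
gripper_force: 42.0
```

Call:
jog_arm(
  rows=[
    [0, 0, 0, 0, 0, 0, 0.3],
    [0, 0, 0, 0, 0, 0, 0.3],
    [0, 0, 0, 0, 0, 0, 0.3],
    [0, 0, 0, 0, 0, 0, 0.3],
  ],
)

```text
t: 3.87
ee_pos: [0.4929, 0.0362, 0.0058]
orientation: [[0.879, 0.476, 0.001], [0.476, -0.879, -0.0], [0.001, 0.001, -1.0]]
contact_force: [0.4, -0.8, 4.6]
gripper_width: 0.52
gripper_force: 42.2
```

Gripped: the opening reads 44 mm and the force 42 N. Lifting gently.

Call:
jog_arm(
  rows=[
    [0, 0, -0.005, 0, 0, 0, 0.3],
    [0, 0, -0.015, 0, 0, 0, 0.3],
    [0, 0, -0.025, 0, 0, 0, 0.3],
    [0, 0, -0.03, 0, 0, 0, 0.3],
    [0, 0, -0.03, 0, 0, 0, 0.3],
    [0, 0, -0.025, 0, 0, 0, 0.3],
    [0, 0, -0.02, 0, 0, 0, 0.3],
    [0, 0, 0, 0, 0, 0, 0.3],
  ],
)

```text
t: 4.53
ee_pos: [0.4942, 0.0364, 0.1592]
orientation: [[0.879, 0.476, 0.006], [0.476, -0.879, -0.0], [0.005, 0.003, -1.0]]
contact_force: [1.6, -0.0, -0.9]
gripper_width: 0.52
gripper_force: 41.5
```

Run:
```python
from h import *
from workcell import *
f=grab_frame('wrist');cv2.imwrite('pics/w3.png',f['color'][:,:,::-1])
go([.523,.2965,.155],21.9)
```

```text
t 4.5833 pos [0.4933 0.0364 0.1569] yaw 28.5 shift [ 0.15   -0.2145  0.002 ] turn [ 0.0005 -0.001   0.0364] w 0.5206247495095718 F [ 0.3 -1.2 -2.4] 41.50126755237579
```

View pics/w3.png

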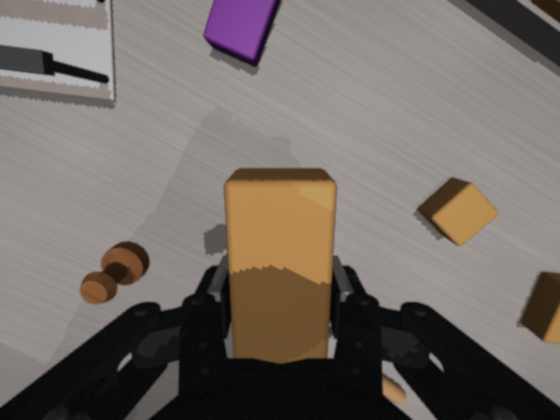

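The bar is held square at (280,270), with its far edge at row 183. Moving over the stand.

Call:
jog_arm(
  rows=[
    [0.01, -0.0145, 0, 0, 0, 0, 0.3],
    [0.02, -0.028, 0, 0, 0, 0, 0.3],
    [0.02, -0.029, 0, 0, 0, 0, 0.3],
    [0.02, -0.029, 0, 0, 0, 0, 0.3],
    [0.02, -0.029, 0, 0, 0, 0, 0.3],
    [0.02, -0.028, 0, 0, 0, 0, 0.3],
    [0.02, -0.028, 0, 0, 0, 0, 0.3],
    [0.01, -0.014, 0, 0, 0, 0, 0.3],
  ],
)

```text
t: 5.25
ee_pos: [0.5189, 0.2817, 0.1525]
orientation: [[0.878, 0.479, -0.003], [0.479, -0.878, 0.0], [-0.003, -0.002, -1.0]]
contact_force: [0.8, -0.5, -1.3]
gripper_width: 0.52
gripper_force: 41.4
```

Call:
jog_arm(
  rows=[
    [0.01, -0.015, 0, 0, 0, 0.018, 0.3],
    [0, 0, 0, 0, 0, 0.018, 0.3],
    [0, 0, 0, 0, 0, 0, 0.3],
    [0, 0, 0, 0, 0, 0, 0.3],
    [0, 0, 0, 0, 0, 0, 0.3],
  ],
)

```text
t: 5.67
ee_pos: [0.5211, 0.2957, 0.1538]
orientation: [[0.928, 0.373, -0.002], [0.373, -0.928, -0.001], [-0.003, 0.0, -1.0]]
contact_force: [0.2, 0.5, -1.7]
gripper_width: 0.518
gripper_force: 41.5
```

Run:
```python
from h import *
from workcell import *
s=observe();R=np.array(s['orientation']);p=s['ee_pos']
go([.523,.2965,.11],21.9)
f=grab_frame('wrist');np.savez('w4.npz',**f);W=cloud(f);cv2.imwrite('pics/w4.png',f['color'][:,:,::-1]);hsv=cv2.cvtColor(f['color'],cv2.COLOR_RGB2HSV)
m=(hsv[...,0]>5)&(hsv[...,0]<34)&(hsv[...,1]>90)&(W[...,2]>.165)&(f['depth']>0)
L=(W[m]-p)@R
c=np.c_[L[:,:2],np.ones(len(L))];top=L[:,2]<-.020
co=np.linalg.lstsq(c[top],L[top,2],rcond=None)[0]
print('bar in tool: x %s y %s z med %.4f'%(np.percentile(L[top,0],[1,99]).round(4),np.percentile(L[top,1],[1,99]).round(4),np.median(L[top,2])),'tilt',co.round(3),m.sum(),top.sum())
print(rect(W[m][top][:,:2]))
for n in('top','side'):
    f=grab_frame(n);cv2.imwrite(f'pics/{n}4.png',f['color'][:,:,::-1]);W=cloud(f);hsv=cv2.cvtColor(f['color'],cv2.COLOR_RGB2HSV)
    m=(hsv[...,0]>5)&(hsv[...,0]<34)&(hsv[...,1]>90)&(W[...,2]>.165)&(W[...,2]<.25)&(np.hypot(W[...,0]-.523,W[...,1]-.2965)<.1)
    if m.sum()>50: print(n,m.sum(),np.percentile(W[m][:,2],[5,50,95]),rect(W[m][:,:2]))
```

```text
t 5.6667 pos [0.5211 0.2957 0.1538] yaw 21.9 shift [ 0.0022 -0.      0.0438] turn [0.     0.0009 0.    ] w 0.5178783013346011 F [ 0.2  0.5 -1.7] 41.50420367717743
bar in tool: x [-0.029   0.0549] y [-0.0231  0.0203] z med -0.0294 tilt [ 0.01  -0.001 -0.03 ] 19424 19070
(array([530.1, 304. ]), array([87.6, 51.4]), 22.0)
top 489 [0.17246889 0.18274373 0.18720784] (array([516.9, 280.6]), array([114.4,  57.9]), -5.4)
side 1453 [0.16766554 0.18371309 0.21834612] (array([518.9, 295.5]), array([107.5, 101.2]), 62.6)
```

View pics/side4.png

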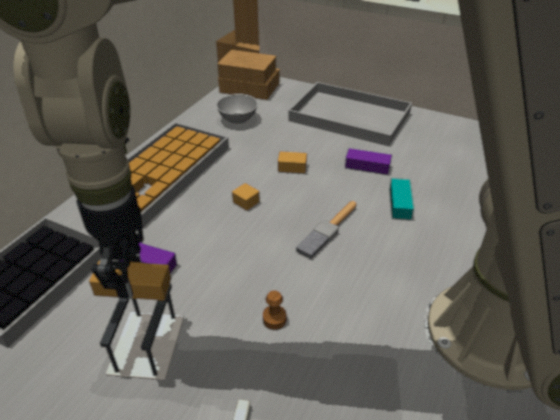

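The bar is centred in the tool: its far end is at +54.9 mm, it is level, and its bottom is 5.6 mm past the tip. It should touch the rails at a TCP height of about 0.0956. The side view at (130,280) shows it above the stand, square to the rails. Lowering.

Call:
jog_arm(
  rows=[
    [0.002, 0, 0.01, 0, 0, 0, 0.3],
    [0, 0, 0.015, 0, 0, 0, 0.3],
    [0, 0, 0.012, 0, 0, 0, 0.3],
    [0, 0, 0.008, 0, 0, 0, 0.3],
    [0, 0, 0.004, 0, 0, 0, 0.3],
    [0, 0, 0.002, 0, 0, 0, 0.3],
    [0, 0, 0, 0, 0, 0, 0.3],
    [0, 0, 0, 0, 0, 0, 0.3],
  ],
)

```text
t: 6.48
ee_pos: [0.5242, 0.2973, 0.1047]
orientation: [[0.927, 0.374, 0.001], [0.374, -0.927, 0.0], [0.001, 0.0, -1.0]]
contact_force: [0.7, -0.8, -1.0]
gripper_width: 0.522
gripper_force: 41.5
```

Call:
jog_arm(
  rows=[
    [0, 0, 0.002, 0, 0, 0, 0.3],
    [0, 0, 0.001, 0, 0, 0, 0.3],
    [0, 0, 0.001, 0, 0, 0, 0.3],
    [0, 0, 0, 0, 0, 0, 0.3],
    [0, 0, 0, 0, 0, 0, 0.3],
  ],
)

```text
t: 6.9
ee_pos: [0.5237, 0.2972, 0.1003]
orientation: [[0.927, 0.374, 0.0], [0.374, -0.927, -0.0], [0.0, 0.0, -1.0]]
contact_force: [0.4, 0.5, -2.8]
gripper_width: 0.52
gripper_force: 41.5
```

Call:
jog_arm(
  rows=[
    [0, 0, 0.001, 0, 0, 0, 0.3],
    [0, 0, 0.001, 0, 0, 0, 0.3],
    [0, 0, 0.001, 0, 0, 0, 0.3],
    [0, 0, 0, 0, 0, 0, 0.3],
    [0, 0, 0, 0, 0, 0, 0.3],
  ],
)

```text
t: 7.32
ee_pos: [0.5237, 0.2971, 0.0971]
orientation: [[0.927, 0.374, -0.0], [0.374, -0.927, -0.0], [-0.0, 0.0, -1.0]]
contact_force: [0.5, 0.2, -2.6]
gripper_width: 0.523
gripper_force: 41.5
```

Call:
jog_arm(
  rows=[
    [0, 0, 0.001, 0, 0, 0, 0.3],
    [0, 0, 0, 0, 0, 0, 0.3],
    [0, 0, 0, 0, 0, 0, 0.3],
  ],
)

```text
t: 7.57
ee_pos: [0.5237, 0.2972, 0.0962]
orientation: [[0.927, 0.374, -0.0], [0.374, -0.927, -0.0], [-0.0, 0.0, -1.0]]
contact_force: [-0.7, 0.7, -1.4]
gripper_width: 0.52
gripper_force: 41.5
```

Call:
jog_arm(
  rows=[
    [0, 0, 0.001, 0, 0, 0, 0.3],
    [0, 0, 0, 0, 0, 0, 0.3],
    [0, 0, 0, 0, 0, 0, 0.3],
  ],
)

```text
t: 7.82
ee_pos: [0.5239, 0.2972, 0.0958]
orientation: [[0.927, 0.374, 0.001], [0.374, -0.927, 0.0], [0.001, 0.0, -1.0]]
contact_force: [-1.8, 0.1, 3.1]
gripper_width: 0.521
gripper_force: 42.0
```

The z force has risen, so the bar has touched the rails. Releasing.

Call:
jog_arm(
  rows=[
    [0, 0, 0, 0, 0, 0, 0.6],
    [0, 0, 0, 0, 0, 0, 0.7],
    [0, 0, 0, 0, 0, 0, 0.8],
    [0, 0, 0, 0, 0, 0, 0.9],
    [0, 0, 0, 0, 0, 0, 1],
    [0, 0, 0, 0, 0, 0, 1],
    [0, 0, 0, 0, 0, 0, 1],
    [0, 0, 0, 0, 0, 0, 1],
  ],
)

```text
t: 8.48
ee_pos: [0.5238, 0.2972, 0.0952]
orientation: [[0.927, 0.374, 0.0], [0.374, -0.927, -0.0], [0.0, 0.0, -1.0]]
contact_force: [0.8, -1.0, 0.2]
gripper_width: 0.999
gripper_force: 0.0
```

Call:
jog_arm(
  rows=[
    [0, 0, -0.005, 0, 0, 0, 1],
    [0, 0, -0.015, 0, 0, 0, 1],
    [0, 0, -0.025, 0, 0, 0, 1],
    [0, 0, -0.03, 0, 0, 0, 1],
    [0, 0, -0.03, 0, 0, 0, 1],
    [-0.03, 0, -0.02, 0, 0, 0, 1],
    [-0.04, 0, 0, 0, 0, 0, 1],
    [-0.04, 0, 0, 0, 0, 0, 1],
  ],
)

```text
t: 9.15
ee_pos: [0.4222, 0.2561, 0.222]
orientation: [[0.927, 0.374, 0.004], [0.374, -0.927, 0.001], [0.004, 0.0, -1.0]]
contact_force: [-0.3, -0.8, 0.8]
gripper_width: 0.998
gripper_force: 0.0
```

Call:
jog_arm(
  rows=[
    [-0.03, 0.02, 0, 0, 0, 0, 1],
    [0, 0.04, 0, 0, 0, 0, 1],
    [0, 0.04, 0, 0, 0, 0, 1],
    [0, 0.04, 0, 0, 0, 0, 1],
    [0, 0.02, 0, 0, 0, 0, 1],
    [0, 0, 0, 0, 0, 0, 1],
    [0, 0, 0, 0, 0, 0, 1],
  ],
)

```text
t: 9.73
ee_pos: [0.454, 0.0955, 0.2206]
orientation: [[0.929, 0.371, 0.0], [0.371, -0.929, 0.0], [0.0, -0.0, -1.0]]
contact_force: [0.7, -0.4, 0.7]
gripper_width: 1.0
gripper_force: 0.0
```

Run:
```python
from h import *
from workcell import *
im=[]
for n in('top','side'):
    f=grab_frame(n);im.append(f['color'][100:330,60:300,::-1]);W=cloud(f);hsv=cv2.cvtColor(f['color'],cv2.COLOR_RGB2HSV)
    m=(hsv[...,0]>5)&(hsv[...,0]<34)&(hsv[...,1]>80)&(W[...,2]>.115)&(W[...,2]<.135)&(np.hypot(W[...,0]-.523,W[...,1]-.2965)<.1)
    if m.sum()>50: print(n,m.sum(),np.median(W[m][:,2]),rect(ray(f,np.argwhere(m)[:,::-1],.125)[:,:2]))
cv2.imwrite('pics/end.png',np.hstack(im))
go([.5,.3,.2],22)
```

```text
top 515 0.12453284764222028 (array([519.5, 298.7]), array([111.2,  43.7]), 18.6)
side 1802 0.12505825771631796 (array([518.9, 300.1]), array([111.7,  52.2]), 22.1)
t 9.8333 pos [0.4534 0.0969 0.2204] yaw 22.0 shift [ 0.1192 -0.1709  0.0205] turn [-0.0001  0.     -0.0001] w 1.0001645685672862 F [-0.1  0.4 -0.2] 0.0
```

View pics/end.png

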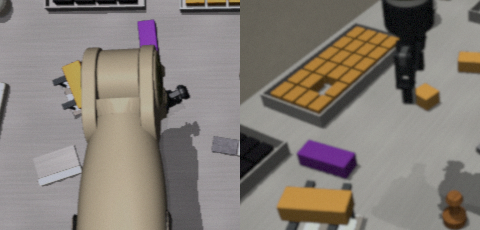

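The bar lies level on both rails with its top at 0.125 m. It is within about 4 mm of the stand's centre and square to the rails. Handing in.

```bash
python3 -c "
from workcell import *
print(job_done())"
```

```text
the job is handed in; nothing more can be done
None
```

The 110 mm bar is lying flat across both rails, measured within about 4 mm of the stand's centre and square to the rails to within about 3 degrees. The shorter pieces were not touched, and I handed the job in at about 10 s; no verdict came back.

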